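# Mount the carrier and its end cap on the polishing lap

## Task

On the jeweller's polishing lap, seat the notched flanged carrier face down over the spindle's centring spigot and turn it until its notches drop over the three driving dogs and it sits fully home. Then seat the end cap face down, fully home, on the small spigot on top of the carrier, let go, and leave the other things on the bench where they are.

Things in the scene. Friction and masses are not known exactly. Their poses are not given: they have to be found in the camera images.
- lap: Polishing lap, fixed: round green housing 164 mm across, 50 mm high, with a box 90 mm wide and 42 mm high on its +x side, reaching 143 mm from the axis (a knob on it is 54 mm high). Origin under the housing's centre, on the table, z up. On top lies a round steel plate 106 mm across, 6 mm thick: the spindle nose, which does not turn.
- seat (a point): Centre of the nose's flat top, the seat, 56 mm above the table. Three driving dogs stand on it 120 degrees apart, 40 to 50 mm from the axis, 8 mm wide, 7 mm high. The angle of the dogs differs each time and is NOT told by this point's or the lap's rotation: look, or rest the carrier on the dogs with some 5 N and turn it until it drops.
- spigot_top (a point): Top of the lap's centring spigot, on the axis 16 mm above the seat: a low steel spigot 36 mm in diameter, its top 4 mm tapered to 28 mm.
- hub_mid (a point): Carrier, loose, bare grey metal, 0.3-0.55 kg, 54 mm high, face (flange) down. Point half-way up its axis, 27 mm above the face; z up. Flange 100 mm across, 10 mm thick; three rim notches 120 degrees apart, one at +x, cut in to 36 mm radius, fit the dogs with 4 degrees to spare each way. Boss 52 mm across up to 44 mm: grip here, any yaw. Bore in the face 38.4 mm across, 18 mm deep.
- hub_shoulder (a point): Flat end of the carrier's boss, on its axis 44 mm above its face; the end cap's face rests here. A spigot 26 mm in diameter and 10 mm high stands on it, its top 3 mm tapered to 20 mm. The carrier stands 7 mm high while its flange rests on the dogs; fully home its face lies on the seat.
- cap_mid (a point): End cap, loose, bare grey metal, 0.2-0.4 kg, 46 mm high, face (flange) down. Point half-way up its axis, 23 mm above the face; z up. Plain round flange without notches, 84 mm across, 10 mm thick; boss 44 mm across above it (grip here, any yaw), its last 4 mm tapered to 36 mm. Bore in the face 28.4 mm across, 13 mm deep, fits over the carrier's small spigot.
- pulley: a bystander: loose steel V-grooved pulley lying flat, 80 mm across, 32 mm high, with a short 32 mm stub on top; origin under its centre
- hammer: a bystander: loose hammer lying flat, 200 mm long; origin in its middle, on the table
- brush: a bystander: loose brush lying flat, 170 mm long; origin in its middle, on the table
- jar: a bystander: loose amber glass jar with steel lid, 66 mm across and 70 mm high; origin under its centre
- compound_bar: a bystander: loose brick-red bar of polishing compound, 110 x 50 x 35 mm; origin under its centre
- driver: a bystander: loose screwdriver lying flat, 180 mm long; origin in its middle, on the table
- pin_dish: a bystander: loose shallow steel dish, 90 mm across and 30 mm high; origin under its centre
Not all that is in view belongs to the job. Leave any green or yellow look-alike of the part that bears cap_mid alone. Several things have the shape of the lap; the one meant has the colours described above.

How it is judged:
On the way:
1. the carrier sits fully home on the lap, notches over the dogs, before the end cap is on it (z of hub_mid in the frame of seat below 0.03 m and horizontal distance between hub_mid and seat below 0.005 m and angle between hub_mid's own z axis and vertical below 0.05 rad and not (z of cap_mid in the frame of hub_mid below 0.043 m and horizontal distance between cap_mid and hub_mid below 0.005 m and angle between cap_mid's own z axis and vertical below 0.05 rad)), for 0.2 s.
At the end, for the whole second after the job is handed in: Carrier face down on the seat and end cap face down on the carrier (its centre 40 mm above the carrier's), each within 3 mm of fully home, 5 mm of the axis below it and 0.05 rad of upright; no bystander moved more than 40 mm (z of hub_mid in the frame of seat below 0.03 m and horizontal distance between hub_mid and seat below 0.005 m and angle between each of hub_mid, cap_mid's own z axis and vertical below 0.05 rad and z of cap_mid in the frame of hub_mid below 0.043 m and horizontal distance between cap_mid and hub_mid below 0.005 m); the robot touches nothing.
It fails at once if a bystander is moved by more than 40 mm (distance of any of pulley, hammer, brush, jar, compound_bar, driver, pin_dish from where it was at the start of the episode above 0.04 m).
It also fails if it takes over 72 s, if anything falls off the work surface, if the arm or the gripper's body presses on something with over 40 N, if the wrist force passes 120 N, or if a joint passes its speed limit or range.

## Robot

A 6-joint arm with a two-finger parallel gripper is mounted at the origin on the work surface. World frame = base frame: x ahead of the robot, y to its left, z up, the work surface at z = 0. Lengths are in m, angles in rad, forces in N, time in s.
With the tool pointing down it reaches from about 0.375 to 0.9 m from the base axis. Payload 3.1 kg.
Tool frame: the origin (TCP) lies between the finger pads; the fingertips stand manip.nose_length ahead of it and the grasp point (between the pads) lies 5 mm behind it (manip.nose_length is the distance from the TCP to the fingertips, in m); z points along the fingers, y is the line along which they close (so a half turn about z gives the same grasp; the last joint's range is limited). The gripper opens to 85 mm and grips with 20 to 120 N. Pads are 22 mm wide; open, the fingers measure 114 mm over their backs; the gripper's body (76 mm by 85 mm) begins 54 mm behind the grasp point. The pads swing forward as they close: fully open they stand 13 mm farther back than shut.
Start: joints at [1.111, 0.527, 1.433, -0, 1.181, -0.178], TCP at [0.174, 0.6, 0.215] pointing down, gripper open.
Joint ranges: [-3.08, 3.08], [-0.75, 2.2], [0.22, 2.44], [-1.43, 4.57], [0, 2.65], [-2.85, 2.85]. Speed limits (rad/s): [2.79, 2.79, 3.14, 3.14, 3.14, 3.14].

## Interface

Orientations are given as a unit quaternion [x, y, z, w].
In Python, from station import monitor, eyes, job, manip gives the robot as it stands.
- The arm moves only by the shell command python3 -m pendant 'ROWS' [FORCE]. ROWS is JSON, a list that holds one entry, the list of rows, each a list of 7 numbers: the shift along the tool's x, y, z as a fraction of full scale, then the turn, a rotation vector about the tool's x, y, z as a fraction of full scale, then the opening, from 0 (shut) to 1 (fully open). A call has 1 to 20 rows; each row shifts and turns the commanded pose from where the row before left it, along the tool's axes as they then stand; what a row does not reach is not made up. Full scale, the value 1, is 800 mm for a shift and 0.12 rad for a turn. A row lasts 1/10 s, in which the tool goes at most 50 mm and 8.59 degrees, less where a joint would pass 70% of its speed; a pose out of reach is approached as far as the arm can. A call with a number of a shift or a turn outside -1 to 1 is refused whole. A call with a gripper value outside its range is refused whole. The fingers move at their own pace and stop on an object; FORCE is the grip in N (left out, the last holds). Time passes only in rows, so rows that do not move let the fingers close. It gives the time, the measured TCP pose, the force, the opening and the grip force at its end, in the units of the state.
- monitor.sense(): the state, without advancing time (a new reading comes with each control period).
- eyes.snapshot(name): name is "side" or "top" or "wrist"; returns a dict with "pixels" (480x640x3 uint8, red, green, blue), "depth" (480x640 float32, m along the optical axis (not along the pixel's ray), 0 where there is no reading), "intrinsics" (3x3 intrinsics, pixels), "k1" (the pictures are not rectified: a ray, as slopes to the right and down, at radius r is drawn at 1 + k1 r^2 times it, then the intrinsics apply), "eye" and "attitude" of the camera in the world. Camera axes: x right, y down, z forward; pixel columns grow to the right and rows downward; lengths in m; the calibration is good to about 2 mm. A picture is of the moment at which its call begins.
- job.sign_off(): hands the job in; it is judged then, once.
The state is a dict: "t": time; "q": joint angles; "qd": joint speeds; "tau": joint torques, N m; "tcp_pos": TCP position; "tool_rot": TCP orientation; "force": force on the tool from outside, world axes, zero at the start; "ft_torque": the same for the moment, N m; "finger_gap": opening from 0.0 (shut) to 1.0 (fully open); "gripper_force": force on a finger pad.
Only numpy, scipy, OpenCV 4.12 (cv2) and the standard library are available. Lean on these libraries where they do the work, as an engineer would, in place of code of your own. Each camera call takes 0.05 s, during which the arm holds its last target. There are 200 camera calls.

## Working session

There is one attempt and no reset: what is moved stays moved. The work goes in short steps, Python scripts to look and compute and a shell command to move; the robot and the scene stay as the last step left them, time stands still between calls to the robot, and variables do not carry over. Pictures are saved under pics/ and viewed, at most 11 in all, crops included, and the job is handed in when it is done.

```bash
ls; mkdir -p pics
cat > h.py <<'E'
import numpy as np, cv2
from station import monitor, eyes, job, manip
from scipy.spatial.transform import Rotation as R
def att(s):
    a=np.array(s["attitude"]); return a if a.shape==(3,3) else R.from_quat(a).as_matrix()
def cloud(s):
    K=np.array(s["intrinsics"]); k=float(s["k1"])
    D=np.array([k,0,0,0,0],float)
    v,u=np.mgrid[0:480,0:640]
    p=cv2.undistortPoints(np.stack([u.ravel(),v.ravel()],1).astype(np.float64)[:,None],K,D)[:,0]
    z=s["depth"].ravel()
    c=np.c_[p*z[:,None],z]
    w=c@att(s).T+np.array(s["eye"]); w[z==0]=np.nan
    return w.reshape(480,640,3)
def save(s,n): cv2.imwrite("pics/"+n+".png",s["pixels"][...,::-1])
E
python3 - <<'E'
from h import *
st=monitor.sense(); print({k:np.round(v,3) for k,v in st.items()}); print(manip.nose_length)
for n in ["top","side"]:
    s=eyes.snapshot(n); save(s,n+"0"); np.savez(n+"0.npz",**s); print(n,s["eye"],s["attitude"],s["k1"],s["intrinsics"])
E
```

```text
pics
{'t': np.float64(0.0), 'q': array([ 1.11 ,  0.528,  1.434,  0.   ,  1.181, -0.179]), 'qd': array([-0.003,  0.002,  0.001,  0.001, -0.001, -0.002]), 'tau': array([-1.0000e-03, -4.4236e+01, -1.7802e+01, -0.0000e+00,  9.0000e-03,
        0.0000e+00]), 'tcp_pos': array([0.173, 0.6  , 0.214]), 'tool_rot': array([ 0.14 ,  0.99 , -0.001, -0.   ]), 'force': array([-0.047,  0.685,  0.451]), 'ft_torque': array([-0.038,  0.005, -0.014]), 'gripper_force': np.float64(0.0), 'finger_gap': np.float64(1.006)}
0.014
top [ 0.20125312 -0.0109128   1.69878801] [-0.69783744  0.71207653 -0.05412689  0.05513803] -0.016451572841891096 [[581.05192482   0.         318.57613921]
 [  0.         581.05192482 237.29358315]
 [  0.           0.           1.        ]]
side [-0.26248285 -0.74235617  1.11741455] [ 0.85866096 -0.3465992   0.14109679 -0.35023143] 0.04694893324603179 [[613.41457304   0.         325.69511665]
 [  0.         613.41457304 242.94753624]
 [  0.           0.           1.        ]]
```

View pics/top0.png

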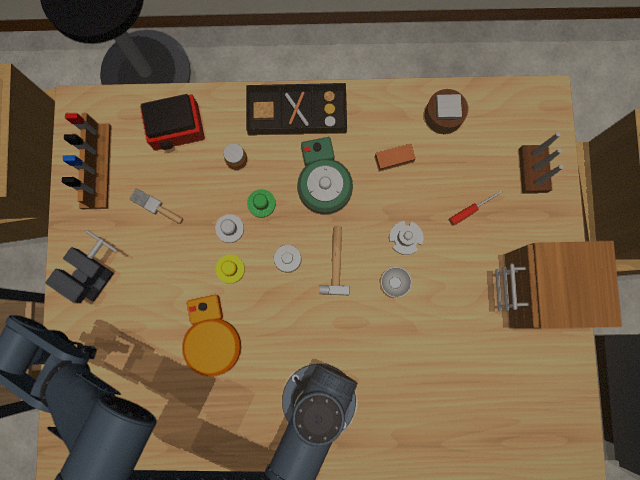

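View pics/side0.png

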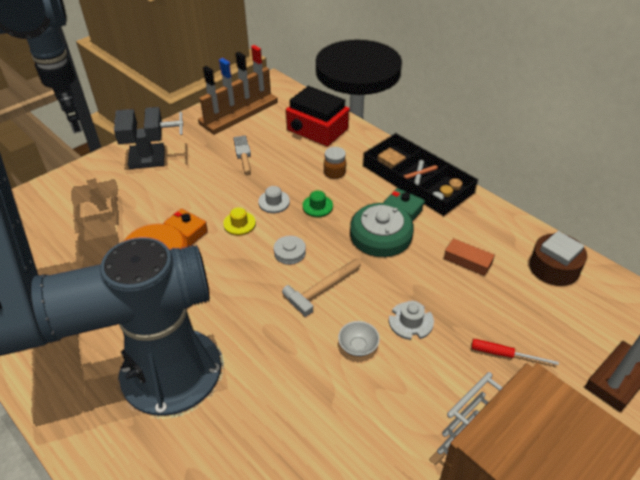

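The top view shows the carrier with notches at (406,237), the grey cap with a tall boss at (229,228), the pulley at (287,258) and the green lap at (325,186). The hammer lies between the carrier and the lap. The side view agrees with this.

Run:
```python
from h import *
s=dict(np.load("top0.npz")); w=cloud(s)
def info(n,u,v,r,zs):
    p=w[v-r:v+r,u-r:u+r].reshape(-1,3)
    for a,b in zs:
        q=p[(p[:,2]>a)&(p[:,2]<b)]
        if len(q)<5: print(n,a,b,len(q)); continue
        (c,rad)=cv2.minEnclosingCircle(q[:,:2].astype(np.float32))
        print(n,a,b,len(q),"mean",q.mean(0).round(4),"circ",np.round(c,4),round(rad,4))
info("carrier",406,237,26,[(.005,.02),(.036,.047),(.049,.06)])
info("cap",229,228,20,[(.005,.02),(.04,.055)])
info("lap",325,186,40,[(.04,.053),(.053,.060),(.060,.066),(.066,.08)])
info("pulley",287,258,20,[(.02,.036),(.038,.06)])
i=s["pixels"][...,::-1]
a=cv2.resize(i[146:226,285:365],(560,560),interpolation=cv2.INTER_CUBIC)
b=cv2.resize(i[212:262,381:431],(230,230),interpolation=cv2.INTER_CUBIC)
o=np.zeros((560,790,3),np.uint8);o[:,:560]=a;o[:230,560:]=b
cv2.imwrite("pics/crop1.png",o)
```

```text
carrier 0.005 0.02 572 mean [ 0.4609 -0.2647  0.0094] circ [ 0.4734 -0.27  ] 0.0935
carrier 0.036 0.047 158 mean [ 0.4597 -0.2672  0.042 ] circ [ 0.4596 -0.2673] 0.0264
carrier 0.049 0.06 57 mean [ 0.4602 -0.2677  0.0521] circ [ 0.4593 -0.2688] 0.0233
cap 0.005 0.02 398 mean [0.4966 0.2509 0.0095] circ [0.5014 0.2543] 0.0802
cap 0.04 0.055 141 mean [0.4965 0.2538 0.0449] circ [0.4973 0.2537] 0.0221
lap 0.04 0.053 1512 mean [ 0.627  -0.0287  0.0471] circ [ 0.6397 -0.0173] 0.1068
lap 0.053 0.06 598 mean [ 0.6154 -0.0324  0.0558] circ [ 0.637  -0.0274] 0.0957
lap 0.06 0.066 108 mean [ 0.6166 -0.029   0.0625] circ [ 0.6163 -0.0334] 0.0532
lap 0.066 0.08 89 mean [ 0.6153 -0.0316  0.0707] circ [ 0.6006 -0.0325] 0.0324
pulley 0.02 0.036 438 mean [0.4039 0.0822 0.0255] circ [0.4035 0.0821] 0.0399
pulley 0.038 0.06 1
```

View pics/crop1.png

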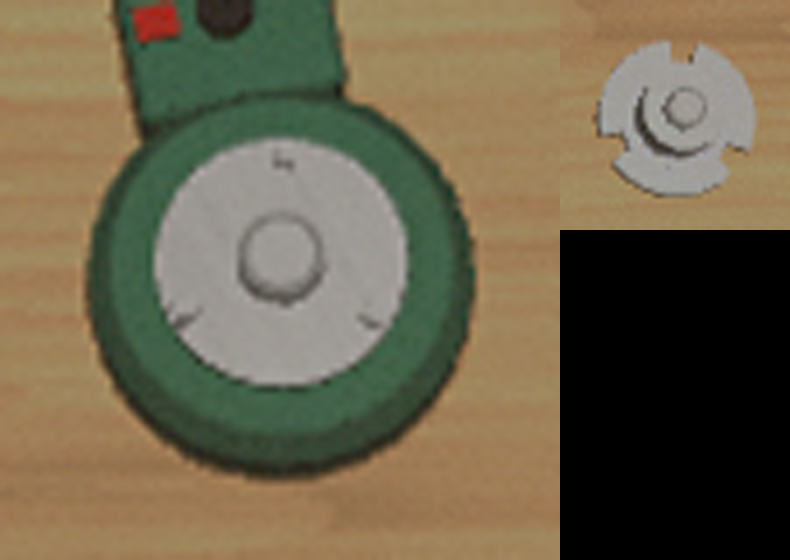

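```bash
r='[-0.047,-0.0378,-0.003,0,0,0,1]'; python3 -m pendant '[[[-0.047,-0.0378,-0.003,0,0,0,1],[-0.047,-0.0378,-0.003,0,0,0,1],[-0.047,-0.0378,-0.003,0,0,0,1],[-0.047,-0.0378,-0.003,0,0,0,1],[-0.047,-0.0378,-0.003,0,0,0,1],[-0.047,-0.0378,-0.003,0,0,0,1],[-0.047,-0.0378,-0.003,0,0,0,1],[-0.047,-0.0378,-0.003,0,0,0,1],[-0.047,-0.0378,-0.003,0,0,0,1],[-0.047,-0.0378,-0.003,0,0,0,1],[-0.047,-0.0378,-0.003,0,0,0,1],[-0.047,-0.0378,-0.003,0,0,0,1],[-0.047,-0.0378,-0.003,0,0,0,1],[-0.047,-0.0378,-0.003,0,0,0,1],[-0.047,-0.0378,-0.003,0,0,0,1],[-0.047,-0.0378,-0.003,0,0,0,1],[0,0,0,0,0,0,1],[0,0,0,0,0,0,1]]]'
python3 - <<'E'
from h import *
w=cloud(dict(np.load("top0.npz")))
def ang(n,c,zlo,zhi,r0,r1):
    p=w.reshape(-1,3); d=p[:,:2]-c; r=np.hypot(*d.T)
    m=(r>r0)&(r<r1)&(p[:,2]>zlo)&(p[:,2]<zhi); d=d[m]
    a=np.arctan2(d[:,1],d[:,0]); print(n,m.sum(),"phase deg",np.degrees(np.angle(np.exp(3j*a).mean())/3),abs(np.exp(3j*a).mean()), np.sort(np.degrees(a)).round(0))
ang("dogs",(.6158,-.032),.060,.07,.036,.053)
ang("notch",(.4597,-.267),-.01,.005,.038,.046)
s=eyes.snapshot("wrist"); save(s,"w1"); np.savez("w1.npz",**s); w=cloud(s); print(s["eye"],att(s)[:,2])
E
```

```text
t: 1.9
tcp_pos: [0.6169, -0.0327, 0.2523]
tool_rot: [0.142, 0.99, 0.0, -0.001]
force: [-0.1, 0.7, 0.5]
finger_gap: 0.998
gripper_force: 0.0
dogs 56 phase deg -2.9981774092445934 0.28679697938817544 [-168. -165. -154. -151. -150. -143. -137. -128. -127. -126. -126. -124.
 -123. -121. -119. -117.  -92.  -79.  -59.  -55.   -7.   -6.   -6.   -6.
   -3.   -2.    1.    1.   16.   24.   27.   34.   37.   40.   46.   48.
   52.   60.   60.   65.   67.   83.   96.  108.  111.  111.  112.  114.
  116.  119.  121.  121.  131.  133.  155.  169.]
notch 64 phase deg -4.711626737998421 0.4751722736435471 [-168. -165. -157. -154. -142. -130. -130. -129. -125. -125. -124. -122.
 -121. -120. -119. -118. -117. -101.  -97.  -68.  -64.  -56.  -52.  -26.
  -23.  -19.  -17.  -11.  -11.  -10.   -7.   -6.   -3.   -2.   -2.    2.
   14.   15.   16.   24.   26.   34.   42.   50.   57.   62.   98.  102.
  103.  106.  107.  109.  111.  112.  115.  116.  118.  119.  119.  121.
  123.  125.  145.  161.]
[ 0.55399665 -0.01478745  0.4113709 ] [ 0.24551247 -0.07064973 -0.96681552]
```

View pics/w1.png

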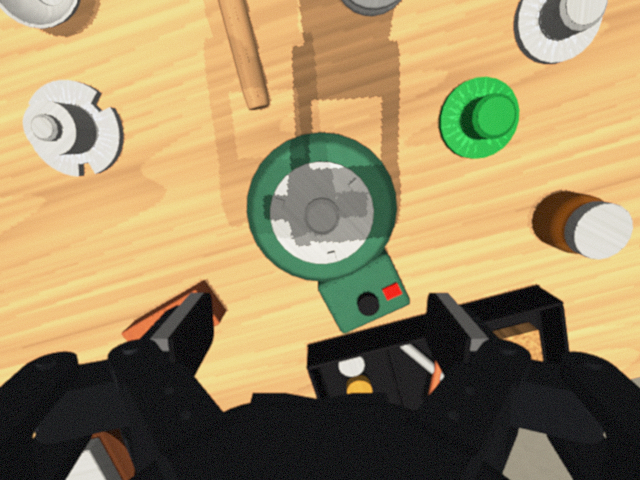

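The wrist view shows the lap at (322,210), with dogs near (351,183), (331,252) and a shaded one at about (275,205). The carrier is at (72,128), the green look-alike at (480,117), the grey cap at (560,25) and the hammer handle at (258,105). Next I'll get dog angles from depth and an enlarged crop.

Run:
```python
from h import *
s=dict(np.load("w1.npz")); w=cloud(s); p=w.reshape(-1,3)
def fit(n,box,z0,z1):
    q=w[box[1]:box[3],box[0]:box[2]].reshape(-1,3); q=q[(q[:,2]>z0)&(q[:,2]<z1)]
    c,r=cv2.minEnclosingCircle(q[:,:2].astype(np.float32)); print(n,len(q),q.mean(0).round(4),np.round(c,4),round(r,4)); return np.array(c)
fit("spigot",(295,185,350,240),.068,.076); c=fit("plate",(260,150,385,275),.0535,.0585)
fit("boss",(30,80,125,180),.038,.048); cs=fit("spig",(20,100,125,180),.0515,.058)
d=p[:,:2]-c;r=np.hypot(*d.T); m=(r>.0405)&(r<.0495)&(p[:,2]>.0605)&(p[:,2]<.067); a=np.degrees(np.arctan2(d[m,1],d[m,0]))
print(np.histogram(a,np.arange(-180,181,5))[0], np.degrees(np.angle(np.exp(3j*np.radians(a)).mean())/3))
i=s["pixels"][...,::-1]; a=cv2.resize(i[150:278,255:391],(790,744)[0:2],interpolation=cv2.INTER_CUBIC)
cv2.imwrite("pics/crop2.png",cv2.convertScaleAbs(cv2.resize(a,(637,600)),alpha=1.0))
# pixel ->world on plate for hand-read pixels
```

```text
spigot 952 [ 0.6177 -0.031   0.0711] [ 0.6182 -0.031 ] 0.0179
plate 6919 [ 0.6163 -0.0305  0.0557] [ 0.6185 -0.0312] 0.053
boss 1612 [ 0.4639 -0.2607  0.0437] [ 0.4627 -0.2663] 0.0268
spig 503 [ 0.4628 -0.2654  0.0536] [ 0.4622 -0.2658] 0.0131
[ 0  0  0  0  0  0  0  0  0  0 23 38 15  0  0  0  0  0  0  0  0  0  0  0
  0  0  0  0  0  0  0  0  0  0 17 33 16  0  0  0  0  0  0  0  0  0  0  0
  0  0  0  0  0  0  0  0  0  0 20 36 19  0  0  0  0  0  0  0  0  0  0  0] -2.721480913463212
```

View pics/crop2.png

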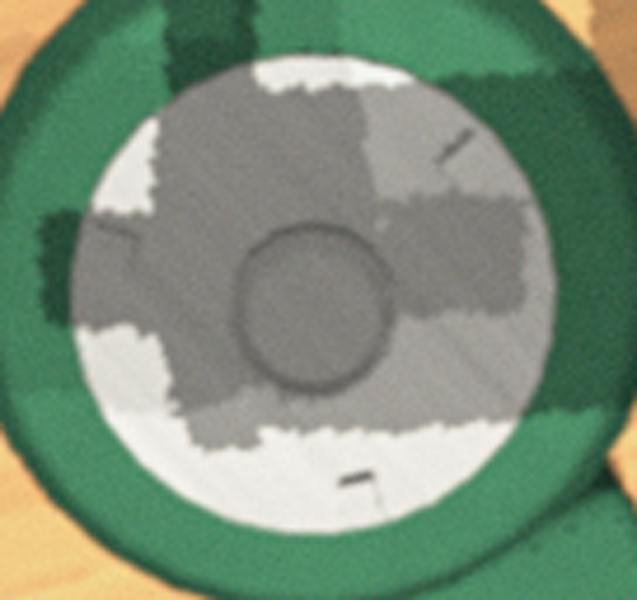

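The crop shows three dogs: (355,480) lower, (455,145) upper right and (120,235) left. Depth gives their phase as −2.7° about a centre of (0.618,−0.031). Next I go over the carrier and look.

```bash
cat >> h.py <<'E'
def go(x,y,z,yaw=0,n=None):
    "rows for a shift to world x,y,z (tool pointing down) : per-row fractions"
    st=monitor.sense(); M=R.from_quat(st["tool_rot"]).as_matrix()
    d=M.T@(np.array([x,y,z])-st["tcp_pos"]); n=n or int(np.ceil(np.linalg.norm(d)/.049))
    print("n",n,"per row",(d/n/.8).round(4),"total frac",(d/.8).round(4),"tool xaxis",M[:,0].round(3),"z",M[:,2].round(3))
def phase(w,c,z0,z1,r0,r1):
    p=w.reshape(-1,3); d=p[:,:2]-c; r=np.hypot(*d.T); m=(r>r0)&(r<r1)&(p[:,2]>z0)&(p[:,2]<z1); a=np.arctan2(d[m,1],d[m,0])
    print(m.sum(),np.histogram(np.degrees(a),np.arange(-180,181,10))[0],"phase",np.degrees(np.angle(np.exp(3j*a).mean())/3))
def circ(n,w,c,rr,z0,z1):
    p=w.reshape(-1,3); q=p[(np.hypot(*(p[:,:2]-c).T)<rr)&(p[:,2]>z0)&(p[:,2]<z1)]
    c,r=cv2.minEnclosingCircle(q[:,:2].astype(np.float32)); print(n,len(q),q.mean(0).round(4),np.round(c,4),round(r,4)); return np.array(c)
E
python3 -m pendant '[[[0.0172,-0.0557,0.0125,0,0,0,1],[0.0172,-0.0557,0.0125,0,0,0,1],[0.0172,-0.0557,0.0125,0,0,0,1],[0.0172,-0.0557,0.0125,0,0,0,1],[0.0172,-0.0557,0.0125,0,0,0,1],[0.0172,-0.0557,0.0125,0,0,0,1],[0,0,0,0,0,0,1],[0,0,0,0,0,0,1]]]'
python3 - <<'E'
from h import *
s=eyes.snapshot("wrist"); save(s,"w2"); w=cloud(s)
c0=(.4625,-.266)
c=circ("spig",w,c0,.03,.0515,.058); circ("boss",w,c0,.035,.042,.047); circ("flange",w,c0,.056,.006,.014)
phase(w,c,-.01,.0055,.0405,.0465)
go(*c,.03)
E
```

```text
t: 2.75
tcp_pos: [0.4626, -0.2645, 0.1931]
tool_rot: [0.141, 0.99, 0.001, -0.001]
force: [-0.3, 0.3, -1.3]
finger_gap: 1.002
gripper_force: 0.0
spig 582 [ 0.4606 -0.2669  0.0534] [ 0.461  -0.2668] 0.0129
boss 1915 [ 0.46   -0.2668  0.0438] [ 0.4611 -0.2672] 0.0261
flange 4595 [ 0.4559 -0.2655  0.0097] [ 0.4611 -0.2672] 0.0503
253 [ 0  0  0  0 24 43 19  0  0  0  0  0  0  0  0  0 31 39  5  0  0  0  0  0
  0  0  0  0 41 46  5  0  0  0  0  0] phase -7.548074046933039
n 4 per row [ 0.0004 -0.0011  0.051 ] total frac [ 0.0017 -0.0044  0.2042] tool xaxis [-0.961  0.277  0.   ] z [-0.     0.001 -1.   ]
```

View pics/w2.png

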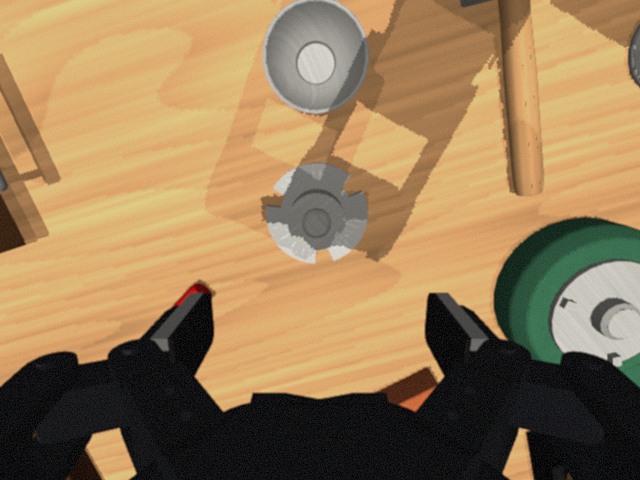

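The wrist view shows the carrier at (317,213) right under the gripper, its notches at about −7.5°, with the dish well clear at (315,55). I descend and grip.

```bash
python3 -m pendant '[[[0.0004,-0.001,0.045,0,0,0,1],[0.0004,-0.001,0.045,0,0,0,1],[0.0004,-0.001,0.045,0,0,0,1],[0.0004,-0.001,0.045,0,0,0,1],[0,0,0.0242,0,0,0,1],[0,0,0,0,0,0,1],[0,0,0,0,0,0,0.2],[0,0,0,0,0,0,0.2],[0,0,0,0,0,0,0.2],[0,0,0,0,0,0,0.2],[0,0,0,0,0,0,0.2],[0,0,0,0,0,0,0.2],[0,0,0,0,0,0,0.2],[0,0,0,0,0,0,0.2]]]' 80
python3 -c "
from h import *
go(.4611,-.2668,.03)"
```

```text
t: 4.2
tcp_pos: [0.4619, -0.2684, 0.0315]
tool_rot: [0.141, 0.99, -0.0, 0.001]
force: [-0.5, 2.6, 8.7]
finger_gap: 0.238
gripper_force: 78.1
n 1 per row [0.0016 0.0016 0.0019] total frac [0.0016 0.0016 0.0019] tool xaxis [-0.96   0.279 -0.002] z [ 0.002 -0.001 -1.   ]
```

Run:
```python
from h import *
s=eyes.snapshot("wrist"); save(s,"w3"); print(monitor.sense()["finger_gap"],monitor.sense()["force"])
```

```text
0.23880446921258824 [0.15737436 2.11985409 9.11104993]
```

View pics/w3.png

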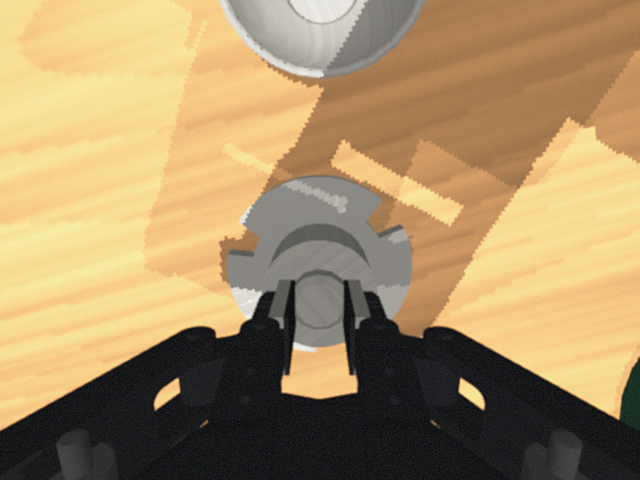

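The picture shows the fingers closed on both sides of the small top spigot, near (288,300) and (350,300), and not on the boss. I'll check that with depth.

Run:
```python
from h import *
s=eyes.snapshot("wrist"); w=cloud(s); M=R.from_quat(monitor.sense()["tool_rot"]).as_matrix(); t=monitor.sense()["tcp_pos"]; print(t,s["eye"])
for n,u,v in [("Ltip",283,287),("Linner",291,300),("Rtip",357,287),("Lbase",289,370),("Lmid",290,330),("spig",320,300),("should",320,260),("flangeTop",320,200),("flangeL",250,300),("table",150,300),("Lknuckle",260,325)]:
    p=w[v,u]; print(n,p.round(4),"tool",((p-t)@M).round(4))
circ("spig",w,(.461,-.267),.012,.0515,.058);
```

```text
[ 0.46192879 -0.26839313  0.03152746] [ 0.39841808 -0.25031135  0.19038322]
Ltip [ 0.4464 -0.2789  0.0607] tool [ 0.0119 -0.0144 -0.0292]
Linner [ 0.4494 -0.2759  0.0683] tool [ 0.0098 -0.0107 -0.0367]
Rtip [ 0.4551 -0.2509  0.0592] tool [ 0.0114  0.0149 -0.0277]
Lbase [ 0.4678 -0.2811  0.0839] tool [-0.0093 -0.0106 -0.0524]
Lmid [ 0.4578 -0.2784  0.075 ] tool [ 0.0011 -0.0108 -0.0434]
spig [ 0.459  -0.2673  0.0534] tool [ 0.003   0.0002 -0.0219]
should [ 0.4448 -0.2632  0.0446] tool [ 0.0179  0.0002 -0.0132]
flangeTop [ 0.4248 -0.2573  0.0096] tool [0.0388 0.0003 0.0218]
flangeL [ 0.4674 -0.3099  0.0102] tool [-0.0168 -0.0383  0.0213]
table [ 4.552e-01 -3.697e-01 -3.000e-04] tool [-0.0217 -0.0991  0.0319]
Lknuckle [ 0.4435 -0.2817  0.0949] tool [ 0.0139 -0.0179 -0.0634]
spig 2080 [ 0.46   -0.2677  0.0536] [ 0.4609 -0.2671] 0.012
```

Run:
```python
from h import *
s=dict(np.load("w1.npz")); w=cloud(s); M=R.from_quat([.142,.99,0,-.001]).as_matrix(); t=np.array([.6169,-.0327,.2523])
T=(w-t)@M
for u in (185,200,207,430,437,455):
  for v in (293,298,305,320,340): 
    if T[v,u,2]<.05: print(u,v,T[v,u].round(4))
# does carrier follow? closest-range of gripper points
g=T[280:480].reshape(-1,3); g=g[g[:,2]<.03]; print("max tool z of gripper",np.nanpercentile(g[:,2],[95,99,99.9,100]))
```

```text
185 298 [ 0.012  -0.0491 -0.0399]
185 305 [ 0.0122 -0.0469 -0.0461]
185 320 [ 0.0114 -0.0435 -0.0556]
185 340 [ 0.0059 -0.043  -0.0584]
200 293 [ 0.0119 -0.0453 -0.0351]
200 298 [ 0.0114 -0.0441 -0.0386]
200 305 [ 0.0101 -0.0432 -0.0417]
200 320 [ 0.0049 -0.0432 -0.0432]
200 340 [-0.0023 -0.0434 -0.0446]
207 293 [ 0.0111 -0.0432 -0.0332]
207 298 [ 0.0094 -0.0431 -0.0341]
207 305 [ 0.0067 -0.0432 -0.0346]
207 320 [ 0.0011 -0.0432 -0.0359]
207 340 [-0.0066 -0.0434 -0.0374]
430 293 [ 0.0115  0.0421 -0.0339]
430 298 [ 0.0096  0.0422 -0.0342]
430 305 [ 0.0071  0.0421 -0.035 ]
430 320 [ 0.0012  0.0423 -0.0359]
430 340 [-0.0059  0.0422 -0.0383]
437 293 [ 0.0112  0.045  -0.0332]
437 298 [ 0.0115  0.0433 -0.0385]
437 305 [ 0.0104  0.0423 -0.0419]
437 320 [ 0.0052  0.0423 -0.0434]
437 340 [-0.0019  0.0423 -0.045 ]
455 305 [ 0.0118  0.0475 -0.045 ]
455 320 [ 0.0117  0.0434 -0.0559]
455 340 [ 0.0071  0.0423 -0.0602]
max tool z of gripper [-0.05196862 -0.03648997 -0.03056895 -0.02883563]
```

The fingertips really are about 32 mm further back than the reported TCP implies: open, they end at tool z ≈ −0.031. I'll add that offset, open, go 32 mm lower, and grip the boss.

```bash
python3 -m pendant '[[[0,0,0,0,0,0,1],[0,0,0,0,0,0,1],[0,0,0,0,0,0,1],[0,0,0,0,0,0,1],[0,0,0,0,0,0,1],[0,0,0,0,0,0,1],[0.001,0.001,0.02,0,0,0,1],[0,0,0.0187,0,0,0,1],[0,0,0,0,0,0,1],[0,0,0,0,0,0,1]]]' 80
python3 - <<'E'
from h import *
s=eyes.snapshot("wrist"); save(s,"w4"); w=cloud(s); circ("spig",w,(.461,-.267),.016,.0515,.058); circ("boss",w,(.461,-.267),.03,.042,.047); print(monitor.sense()["force"],monitor.sense()["tcp_pos"])
E
```

```text
t: 5.3
tcp_pos: [0.4607, -0.2672, -0.0012]
tool_rot: [0.14, 0.99, 0.0, -0.0]
force: [-0.2, 0.4, 0.4]
finger_gap: 1.003
gripper_force: 0.0
spig 3492 [ 0.4595 -0.2682  0.0535] [ 0.4603 -0.2684] 0.0129
boss 10516 [ 0.4578 -0.2677  0.0438] [ 0.4611 -0.2688] 0.0267
[ 0.59715252 -0.6455223   0.67927815] [ 0.46095709 -0.26746846 -0.00082665]
```

```bash
python3 -m pendant '[[[0,0,0,0,0,0,0.2],[0,0,0,0,0,0,0.2],[0,0,0,0,0,0,0.2],[0,0,0,0,0,0,0.2],[0,0,0,0,0,0,0.2],[0,0,0,0,0,0,0.2],[0,0,-0.02,0,0,0,0.2],[0,0,-0.02,0,0,0,0.2],[0,0,-0.04,0,0,0,0.2],[0,0,-0.06,0,0,0,0.2],[0,0,-0.06,0,0,0,0.2],[0,0,0,0,0,0,0.2],[0,0,0,0,0,0,0.2]]]' 80
python3 - <<'E'
from h import *
s=eyes.snapshot("wrist"); save(s,"w5"); st=monitor.sense(); print(st["force"])
w=cloud(s); M=R.from_quat(st["tool_rot"]).as_matrix(); T=(w-st["tcp_pos"])@M; np.save("T.npy",T)
c=circ("spig(tool)",T*[1,1,-1],(0,0),.018,.048,.058); circ("boss",T*[1,1,-1],(0,0),.04,.036,.0465)
p=w.reshape(-1,3); t=T.reshape(-1,3); m=(np.hypot(*t[:,:2].T)<.056)
print(np.histogram(t[m,2],np.arange(-.07,.03,.005)))
go(.6182,-.0311,.17)
E
```

```text
t: 6.65
tcp_pos: [0.4606, -0.2671, 0.1596]
tool_rot: [0.14, 0.99, -0.0, 0.001]
force: [-0.7, 0.2, -5.0]
finger_gap: 0.587
gripper_force: 84.5
[-0.24610692  1.01918052 -5.80975795]
spig(tool) 4180 [ 0.0013 -0.0009  0.0543] [-0.0008 -0.0009] 0.0134
boss 11629 [ 0.0035 -0.0009  0.0446] [ 0.0064 -0.0009] 0.0386
(array([ 1599,   576,  2843,  2936,  7602,  4300,   864,   733,   600,
         372,   305, 12230,   695,   259,     1,     0,     0,     0,
           0]), array([-7.00000000e-02, -6.50000000e-02, -6.00000000e-02, -5.50000000e-02,
       -5.00000000e-02, -4.50000000e-02, -4.00000000e-02, -3.50000000e-02,
       -3.00000000e-02, -2.50000000e-02, -2.00000000e-02, -1.50000000e-02,
       -1.00000000e-02, -5.00000000e-03,  5.55111512e-17,  5.00000000e-03,
        1.00000000e-02,  1.50000000e-02,  2.00000000e-02,  2.50000000e-02]))
n 6 per row [-0.0181  0.0562 -0.0025] total frac [-0.1087  0.3375 -0.0148] tool xaxis [-0.961  0.278  0.002] z [-0.002  0.002 -1.   ]
```

View pics/w5.png

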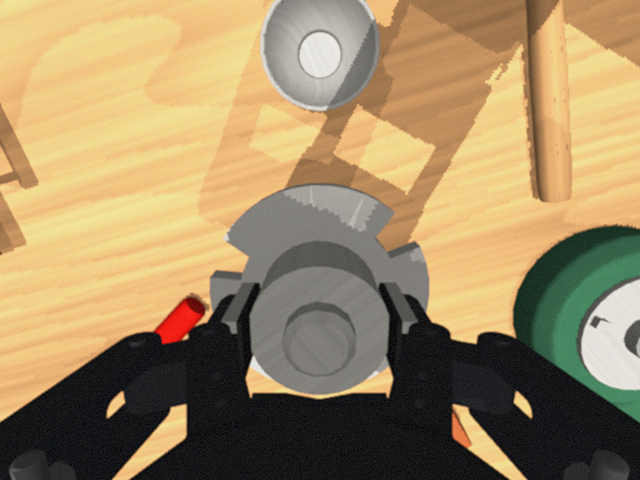

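The carrier is held by its boss and level, with its face at about TCP z and its notches visible near (240,255) and (400,230). I measure the notch angle in hand.

Run:
```python
from h import *
T=np.load("T.npy"); t=T.reshape(-1,3); st=monitor.sense(); M=R.from_quat(st["tool_rot"]).as_matrix()
q=(t@M.T)  # world-aligned, centred on TCP
c=(M@[-.0005,-.0009,0])[:2]; 
f=q[(q[:,2]>.006)&(q[:,2]<.014)]; rr=np.hypot(*(f[:,:2]-c).T); print("flange plane", f[rr<.05].mean(0), "rmax",np.percentile(rr[rr<.056],99))
m=(rr>.041)&(rr<.048); a=np.sort(np.degrees(np.arctan2(*(f[m,:2]-c).T[::-1])))%360; a.sort()
g=np.diff(a); i=np.where(g>2)[0]; print([(a[k].round(1),a[k+1].round(1),((a[k]+a[k+1])/2).round(1)) for k in i], a[0],a[-1])
```

```text
flange plane [-0.024049    0.00630867  0.01118325] rmax 0.04976698038158365
[(np.float64(28.7), np.float64(67.0), np.float64(47.9)), (np.float64(102.1), np.float64(122.3), np.float64(112.2)), (np.float64(223.7), np.float64(243.3), np.float64(233.5)), (np.float64(260.4), np.float64(299.3), np.float64(279.9)), (np.float64(307.6), np.float64(309.9), np.float64(308.8))] 18.40831592863781 309.9157588348556
```

```bash
python3 -m pendant '[[[-0.0178,0.0566,0.0083,0,0,0,0.2],[-0.0178,0.0566,0.0083,0,0,0,0.2],[-0.0178,0.0566,0.0083,0,0,0,0.2],[-0.0178,0.0566,0.0083,0,0,0,0.2],[-0.0178,0.0566,0.0083,0,0,0,0.2],[-0.0178,0.0566,0.0083,0,0,0,0.2],[0,0,0,0,0,-0.64,0.2],[0,0,0.03,0,0,0,0.2],[0,0,0,0,0,0,0.2],[0,0,0,0,0,0,0.2]]]'
python3 - <<'E'
from h import *
s=eyes.snapshot("wrist"); save(s,"w6"); st=monitor.sense(); print(st["force"])
w=cloud(s); M=R.from_quat(st["tool_rot"]).as_matrix(); t=((w-st["tcp_pos"])@M).reshape(-1,3)
c=circ("spig(tool)",(t*[1,1,-1]),(0,0),.018,.048,.058)
circ("lap housing/plate",w,(.618,-.031),.056,.0535,.0585)
q=t@M.T; c=(M@[-.0005,-.0009,0])[:2]
f=q[(q[:,2]>.006)&(q[:,2]<.014)]; rr=np.hypot(*(f[:,:2]-c).T)
m=(rr>.041)&(rr<.048); a=np.sort(np.degrees(np.arctan2(*(f[m,:2]-c).T[::-1]))%360)
i=np.where(np.diff(a)>2)[0]; print([(a[k].round(1),a[k+1].round(1),((a[k]+a[k+1])/2).round(1)) for k in i])
go(.6179,-.0301,.058)
E
```

```text
t: 7.7
tcp_pos: [0.616, -0.0297, 0.0923]
tool_rot: [0.102, 0.995, 0.0, -0.003]
force: [0.5, 0.8, -3.7]
finger_gap: 0.586
gripper_force: 85.0
[ 0.10865525 -0.19649085 -3.82066555]
spig(tool) 3949 [ 0.003  -0.0001  0.0517] [ 0.0012 -0.0001] 0.0138
lap housing/plate 1437 [ 0.593  -0.0226  0.0557] [ 0.6112 -0.0308] 0.0524
[(np.float64(20.2), np.float64(22.2), np.float64(21.2)), (np.float64(35.6), np.float64(75.6), np.float64(55.6)), (np.float64(109.6), np.float64(127.6), np.float64(118.6)), (np.float64(224.3), np.float64(244.2), np.float64(234.2)), (np.float64(264.4), np.float64(302.2), np.float64(283.3))]
n 1 per row [-0.0011  0.0002  0.0445] total frac [-0.0011  0.0002  0.0445] tool xaxis [-0.979  0.204  0.004] z [-0.003  0.001 -1.   ]
```

View pics/w6.png

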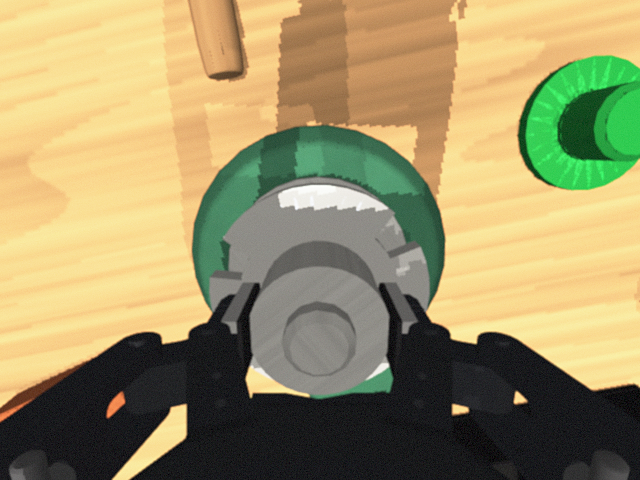

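The view shows the carrier just above the lap, held level with notches near −3.6° against the dogs' −2.7°. I correct the centre by about 2.5 mm and lower it over the spigot.

```bash
python3 -m pendant '[[[-0.0033,-0.0006,0.005,0,0,0,0.2],[0,0,0.008,0,0,0,0.2],[0,0,0.008,0,0,0,0.2],[0,0,0.008,0,0,0,0.2],[0,0,0.0,0,0,0,0.2],[0,0,0,0,0,0,0.2]]]'
```

```text
t: 8.35
tcp_pos: [0.6207, -0.0311, 0.0716]
tool_rot: [0.102, 0.995, 0.0, -0.0]
force: [0.9, 0.4, -3.9]
finger_gap: 0.587
gripper_force: 85.0
```

```bash
python3 -m pendant '[[[0,0,0.004,0,0,0,0.2],[0,0,0.004,0,0,0,0.2],[0,0,0,0,0,0,0.2],[0,0,0,0,0,0,0.2]]]'
python3 -m pendant '[[[0,0,0.003,0,0,0,0.2],[0,0,0,0,0,0,0.2],[0,0,0,0,0,0,0.2]]]'
```

```text
t: 8.75
tcp_pos: [0.6203, -0.0309, 0.0651]
tool_rot: [0.102, 0.995, 0.0, -0.001]
force: [-0.1, -1.2, -4.8]
finger_gap: 0.587
gripper_force: 85.4
t: 9.05
tcp_pos: [0.6203, -0.0309, 0.0627]
tool_rot: [0.102, 0.995, 0.0, -0.001]
force: [-1.1, 0.9, -6.1]
finger_gap: 0.585
gripper_force: 85.3
```

```bash
python3 -m pendant '[[[0,0,0.003,0,0,0,0.2],[0,0,0,0,0,0,0.2],[0,0,0,0,0,0,0.2]]]'
python3 -m pendant '[[[0,0,0.003,0,0,0,0.2],[0,0,0,0,0,0,0.2],[0,0,0,0,0,0,0.2]]]'
```

```text
t: 9.35
tcp_pos: [0.6204, -0.031, 0.0603]
tool_rot: [0.102, 0.995, 0.0, -0.001]
force: [-2.5, 0.3, -4.9]
finger_gap: 0.589
gripper_force: 85.3
t: 9.65
tcp_pos: [0.6204, -0.031, 0.058]
tool_rot: [0.102, 0.995, 0.0, -0.001]
force: [-2.8, 0.5, -4.1]
finger_gap: 0.589
gripper_force: 85.3
```

```bash
python3 -m pendant '[[[0,0,0.003,0,0,0,0.2],[0,0,0,0,0,0,0.2],[0,0,0,0,0,0,0.2]]]'
python3 -m pendant '[[[0,0,0.002,0,0,0,0.2],[0,0,0,0,0,0,0.2],[0,0,0,0,0,0,0.2]]]'
```

```text
t: 9.95
tcp_pos: [0.6202, -0.0309, 0.0561]
tool_rot: [0.102, 0.995, 0.0, -0.001]
force: [-4.7, 1.8, 0.3]
finger_gap: 0.581
gripper_force: 85.9
t: 10.25
tcp_pos: [0.6203, -0.031, 0.0561]
tool_rot: [0.102, 0.995, -0.0, -0.0]
force: [-8.0, 1.5, 8.1]
finger_gap: 0.583
gripper_force: 86.7
```

Run:
```python
from h import *
s=eyes.snapshot("wrist"); w=cloud(s)
circ("spig (home .110)",w,(.618,-.031),.012,.095,.125); circ("should (home .100)",w,(.618,-.031),.024,.09,.1045); 
circ("flange (home .066)",w,(.618,-.031),.05,.060,.078); circ("plate .056",w,(.618,-.031),.054,.053,.058)
```

```text
spig (home .110) 4286 [ 0.6163 -0.0306  0.1081] [ 0.618 -0.031] 0.0121
should (home .100) 8928 [ 0.6131 -0.0301  0.0996] [ 0.618 -0.031] 0.024
flange (home .066) 14133 [ 0.5945 -0.026   0.0659] [ 0.6183 -0.031 ] 0.05
plate .056 2996 [ 0.585  -0.0249  0.0558] [ 0.6122 -0.0297] 0.0522
```

The carrier is fully home: flange top at 0.0659 and axis at (0.618,−0.031). I release it, rise, and go to the cap.

```bash
python3 -m pendant '[[[0,0,0,0,0,0,1],[0,0,0,0,0,0,1],[0,0,0,0,0,0,1],[0,0,0,0,0,0,1],[0,0,0,0,0,0,1],[0,0,-0.02,0,0,0,1],[0,0,-0.04,0,0,0,1],[0,0,-0.06,0,0,0,1],[0,0,-0.06,0,0,0,1],[0.0315,0.0454,0,0,0,0,1],[0.0315,0.0454,0,0,0,0,1],[0.0315,0.0454,0,0,0,0,1],[0.0315,0.0454,0,0,0,0,1],[0.0315,0.0454,0,0,0,0,1],[0.0315,0.0454,0,0,0,0,1],[0.0315,0.0454,0,0,0,0,1],[0,0,0,0,0,0,1],[0,0,0,0,0,0,1]]]'
python3 - <<'E'
from h import *
s=eyes.snapshot("wrist"); save(s,"w7"); w=cloud(s)
c0=(.497,.2537)
circ("top",w,c0,.025,.043,.049); c=circ("boss",w,c0,.03,.03,.049); circ("flange",w,c0,.05,.006,.014)
circ("carrier spig",w,(.618,-.031),.014,.1075,.113); circ("carrier fl",w,(.618,-.031),.053,.063,.07)
go(*c,0.0)
E
```

```text
t: 12.1
tcp_pos: [0.4995, 0.2547, 0.1983]
tool_rot: [0.101, 0.995, -0.0, 0.0]
force: [1.2, -0.5, 0.9]
finger_gap: 1.001
gripper_force: 0.0
top 1543 [0.499  0.2543 0.0454] [0.4993 0.2543] 0.0214
boss 1806 [0.4981 0.2545 0.0447] [0.4996 0.2542] 0.0221
flange 3615 [0.4958 0.255  0.0097] [0.4998 0.2541] 0.0425
carrier spig 6 [ 0.6205 -0.0189  0.1086] [ 0.6206 -0.0193] 0.002
carrier fl 105 [ 0.5876 -0.0448  0.0654] [ 0.6202 -0.0303] 0.0503
n 5 per row [0.0002 0.0001 0.0496] total frac [0.001  0.0006 0.2478] tool xaxis [-0.979  0.203 -0.001] z [ 0.001 -0.    -1.   ]
```

View pics/w7.png

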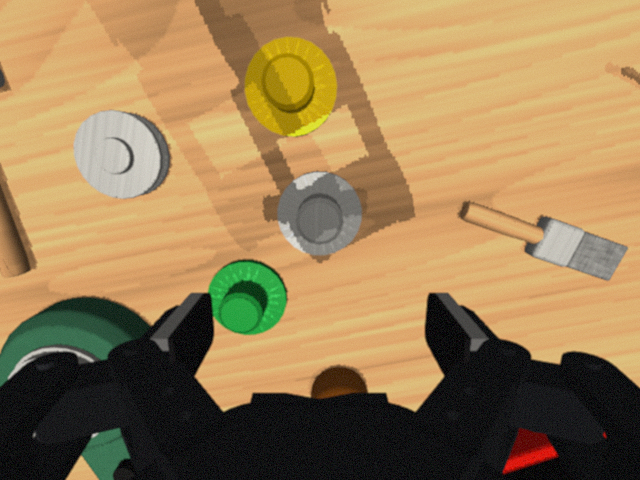

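The wrist view shows the grey cap centred below at (320,215), with the green look-alike at (248,297) and the yellow one at (290,85). I descend and grip its boss.

```bash
python3 -m pendant '[[[0.0005,0.0003,0.055,0,0,0,1],[0,0,0.055,0,0,0,1],[0,0,0.055,0,0,0,1],[0,0,0.055,0,0,0,1],[0,0,0.0355,0,0,0,1],[0,0,0,0,0,0,1],[0,0,0,0,0,0,0.2],[0,0,0,0,0,0,0.2],[0,0,0,0,0,0,0.2],[0,0,0,0,0,0,0.2],[0,0,0,0,0,0,0.2],[0,0,0,0,0,0,0.2],[0,0,0,0,0,0,0.2],[0,0,-0.02,0,0,0,0.2],[0,0,-0.06,0,0,0,0.2],[0,0,-0.06,0,0,0,0.2],[0,0,-0.06,0,0,0,0.2],[0,0,-0.04,0,0,0,0.2],[0,0,0,0,0,0,0.2],[0,0,0,0,0,0,0.2]]]' 80
python3 - <<'E'
from h import *
s=eyes.snapshot("wrist"); st=monitor.sense(); w=cloud(s); M=R.from_quat(st["tool_rot"]).as_matrix(); t=((w-st["tcp_pos"])@M)*[1,1,-1]
circ("top",t,(0,0),.02,.045,.06); f=t.reshape(-1,3); r=np.hypot(*f[:,:2].T); print(np.histogram(f[r<.044,2],np.arange(-.01,.07,.004)))
circ("flange",t,(0,0),.046,.005,.024)
go(.6182,-.0311,.17)
E
```

```text
t: 14.15
tcp_pos: [0.499, 0.254, 0.1865]
tool_rot: [0.102, 0.995, 0.0, 0.001]
force: [-0.7, 0.2, -4.3]
finger_gap: 0.496
gripper_force: 82.6
top 8935 [0.0018 0.     0.0507] [-0.  0.] 0.0201
(array([   0,    0,    0,   49,  142,  853, 9524,  279,  358,  501,  584,
        655,  670,  782, 3390, 7973, 1097,  358,  833]), array([-0.01 , -0.006, -0.002,  0.002,  0.006,  0.01 ,  0.014,  0.018,
        0.022,  0.026,  0.03 ,  0.034,  0.038,  0.042,  0.046,  0.05 ,
        0.054,  0.058,  0.062,  0.066]))
flange 11002 [ 0.0229 -0.0001  0.015 ] [0.0003 0.0001] 0.0425
n 7 per row [-0.0314 -0.0454  0.0027] total frac [-0.2196 -0.3179  0.0187] tool xaxis [-0.979  0.203  0.002] z [-0.002 -0.001 -1.   ]
```

```bash
python3 -m pendant '[[[-0.0313,-0.0455,0.003,0,0,0,0.2],[-0.0313,-0.0455,0.003,0,0,0,0.2],[-0.0313,-0.0455,0.003,0,0,0,0.2],[-0.0313,-0.0455,0.003,0,0,0,0.2],[-0.0313,-0.0455,0.003,0,0,0,0.2],[-0.0313,-0.0455,0.003,0,0,0,0.2],[-0.0313,-0.0455,0.003,0,0,0,0.2],[0,0,0.03,0,0,0,0.2],[0,0,0.02,0,0,0,0.2],[0,0,0,0,0,0,0.2],[0,0,0,0,0,0,0.2],[0,0,0,0,0,0,0.2]]]'
python3 - <<'E'
from h import *
s=eyes.snapshot("wrist"); w=cloud(s); print(monitor.sense()["tcp_pos"])
circ("capflange",w,(.618,-.031),.05,.136,.15); circ("carrier flange",w,(.618,-.031),.053,.062,.07)
go(.6186,-.031,.11)
E
```

```text
t: 15.4
tcp_pos: [0.6195, -0.0308, 0.129]
tool_rot: [0.102, 0.995, -0.0, -0.0]
force: [0.0, 1.1, -3.0]
finger_gap: 0.488
gripper_force: 82.8
[ 0.61975261 -0.03074368  0.12951979]
capflange 10748 [ 0.5961 -0.0265  0.1425] [ 0.6182 -0.031 ] 0.0425
carrier flange 3010 [ 0.5839 -0.0249  0.0655] [ 0.6077 -0.0282] 0.0489
n 1 per row [ 0.0014 -0.0006  0.0244] total frac [ 0.0014 -0.0006  0.0244] tool xaxis [-0.979  0.203 -0.001] z [ 0.001 -0.    -1.   ]
```

By camera the cap's axis (0.6182,−0.031) matches the carrier's. I lower it.

```bash
python3 -m pendant '[[[0,0,0.012,0,0,0,0.2],[0,0,0.012,0,0,0,0.2],[0,0,0,0,0,0,0.2],[0,0,0,0,0,0,0.2]]]'
python3 -m pendant '[[[0,0,0.004,0,0,0,0.2],[0,0,0.004,0,0,0,0.2],[0,0,0,0,0,0,0.2],[0,0,0,0,0,0,0.2]]]'
python3 -m pendant '[[[0,0,0.004,0,0,0,0.2],[0,0,0,0,0,0,0.2],[0,0,0,0,0,0,0.2]]]'
```

```text
t: 15.85
tcp_pos: [0.6189, -0.0309, 0.1093]
tool_rot: [0.102, 0.995, 0.0, -0.001]
force: [0.3, -0.5, -3.2]
finger_gap: 0.495
gripper_force: 82.8
t: 16.25
tcp_pos: [0.6197, -0.0312, 0.1035]
tool_rot: [0.102, 0.995, -0.0, 0.0]
force: [0.5, -0.7, -3.2]
finger_gap: 0.493
gripper_force: 82.8
t: 16.55
tcp_pos: [0.6198, -0.0312, 0.1002]
tool_rot: [0.102, 0.995, -0.0, 0.0]
force: [2.2, 0.1, -4.8]
finger_gap: 0.493
gripper_force: 82.8
```

```bash
python3 -m pendant '[[[0,0,0.004,0,0,0,0.2],[0,0,0,0,0,0,0.2],[0,0,0,0,0,0,0.2]]]'
python3 -m pendant '[[[0,0,0.003,0,0,0,0.2],[0,0,0,0,0,0,0.2],[0,0,0,0,0,0,0.2]]]'
python3 -c "
from h import *
w=cloud(eyes.snapshot('wrist')); circ('capflange home .110',w,(.618,-.031),.05,.1,.118)"
```

```text
t: 16.85
tcp_pos: [0.6195, -0.0312, 0.0969]
tool_rot: [0.102, 0.995, -0.0, 0.0]
force: [1.8, -1.1, -5.1]
finger_gap: 0.491
gripper_force: 82.9
t: 17.15
tcp_pos: [0.6195, -0.0312, 0.0964]
tool_rot: [0.102, 0.995, -0.0, 0.0]
force: [-2.2, -0.4, 5.4]
finger_gap: 0.496
gripper_force: 83.7
capflange home .110 10898 [ 0.5961 -0.0268  0.1099] [ 0.6183 -0.0316] 0.0428
```

The cap flange top is at 0.1099, so it is fully home. I release, rise and check.

```bash
python3 -m pendant '[[[0,0,0,0,0,0,1],[0,0,0,0,0,0,1],[0,0,0,0,0,0,1],[0,0,0,0,0,0,1],[0,0,0,0,0,0,1],[0,0,0,0,0,0,1],[0,0,-0.02,0,0,0,1],[0,0,-0.04,0,0,0,1],[0,0,-0.06,0,0,0,1],[0,0,-0.06,0,0,0,1],[0,0,-0.03,0,0,0,1],[0,0,0,0,0,0,1],[0,0,0,0,0,0,1]]]'
python3 - <<'E'
from h import *
s=eyes.snapshot("wrist"); save(s,"w8"); w=cloud(s); c=(.618,-.031)
circ("cap top .146",w,c,.03,.1435,.149); circ("cap flange .110",w,c,.055,.106,.114); circ("carrier flange .066",w,c,.055,.062,.070)
E
```

```text
t: 18.5
tcp_pos: [0.6191, -0.031, 0.2628]
tool_rot: [0.102, 0.995, -0.0, 0.0]
force: [0.5, -0.2, -0.6]
finger_gap: 1.002
gripper_force: 0.0
cap top .146 1855 [ 0.6174 -0.0313  0.1455] [ 0.6176 -0.0317] 0.0213
cap flange .110 4351 [ 0.6134 -0.0306  0.1098] [ 0.618  -0.0315] 0.0424
carrier flange .066 974 [ 0.5872 -0.0234  0.0655] [ 0.6186 -0.0311] 0.0502
```

View pics/w8.png

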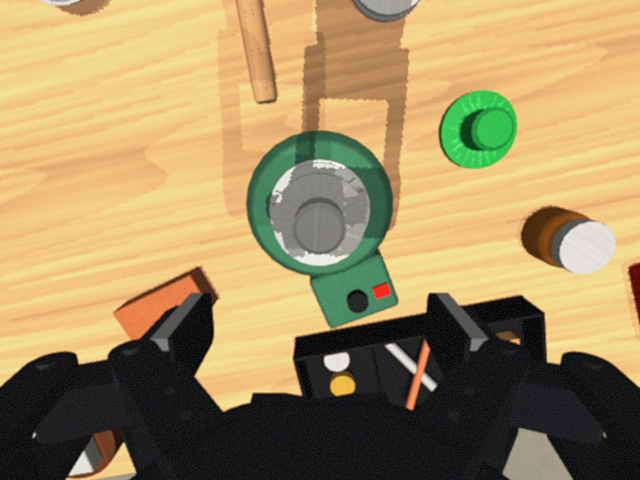

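The cap and carrier are stacked home on the lap at (320,215). The gripper is clear, and the bystanders in view look undisturbed.

```bash
python3 -c "
from station import job
print(job.sign_off())"
```

```text
the job is handed in; nothing more can be done
None
```

The job is handed in at about 18.5 s on the robot clock: by the last depth reading the carrier sat fully home over the dogs with the end cap fully home on it, the gripper was clear and no bystander was touched, but the sign-off returned no verdict.

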